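# Sort the glassware left from sampling into its holders

## Robot

A 6-joint arm with a two-finger parallel gripper is mounted at the origin on a cart in front of the work surface, level with it; the furniture and walls round the work are solid. World frame = base frame: x ahead of the robot, y to its left, z up, the work surface at z = 0. Lengths are in m, angles in rad, forces in N, time in s.
With the tool pointing down it reaches from about 0.375 to 0.9 m from the base axis. Payload 3.1 kg.
Tool frame: the origin (TCP) lies at the very end of the fingers, on their centre line; the grasp point (between the pads) lies 19 mm behind it; z points along the fingers, y is the line along which they close (so a half turn about z gives the same grasp; the last joint's range is limited). The gripper opens to 87 mm and grips with 3 to 60 N. Pads are 19 mm wide; open, the fingers measure 117 mm over their backs; the gripper's body (75 mm by 190 mm) begins 51 mm behind the grasp point.
Start: joints at [1.002, 0.527, 1.433, -0, 1.181, -0.178], TCP at [0.237, 0.578, 0.223] pointing down, gripper open.
Joint ranges: [-3.08, 3.08], [-0.75, 2.2], [0.22, 2.44], [-1.43, 4.57], [0, 2.65], [-2.85, 2.85]. Speed limits (rad/s): [2.79, 2.79, 3.14, 3.14, 3.14, 3.14].

## Interface

Orientations are given as a unit quaternion [x, y, z, w].
In Python, from rig import robot gives the robot as it stands. The module is installed in compiled form; this text tells all that it offers.
- The arm moves only by the tool play_rows, never from a script. Its argument "steps" is one flat list of numbers, 5 for each row, row after row: the opening, from -1 (shut) to 1 (fully open), then the shift along the tool's x, y, z as a fraction of full scale, then the turn about the tool's z as a fraction of full scale. In form: [claw, tx, ty, tz, twist, claw, tx, ty, tz, twist, ...]. A call has exactly 10 rows; each row shifts and turns the commanded pose from where the row before left it, along the tool's axes as they then stand; what a row does not reach is not made up. Full scale, the value 1, is 0.03 m for a shift and 0.1 rad for a turn. A row lasts 1/10 s, in which the tool goes at most 50 mm and 8.59 degrees, less where a joint would pass 70% of its speed; a pose out of reach is approached as far as the arm can. A call with a number of a shift or a turn outside -1 to 1 is refused whole. A call with a gripper value outside its range is refused whole. The fingers move at their own pace and stop on an object; "grip_force" is the grip in N (left out, the last holds). Time passes only in rows, so rows that do not move let the fingers close, or fill a call up. It gives the time, the measured TCP pose, the force, the opening and the grip force at its end, in the units of the state.
- robot.get_obs(): the state, without advancing time (a new reading comes with each control period).
- robot.camera(name): name is "side" or "top"; returns a dict with "image" (480x640x3 uint8, red, green, blue), "mtx" (3x3 intrinsics, pixels), "rvec" (rotation vector, rad) and "tvec" (3), from world to camera coordinates, as OpenCV has them. Camera axes: x right, y down, z forward; pixel columns grow to the right and rows downward; lengths in m; the calibration is good to about 2 mm. A picture is of the moment at which its call begins. There is no depth.
- robot.hand_in(): hands the job in; it is judged then, once.
The state is a dict: "time": time; "q": joint angles; "joint_velocities": joint speeds; "joint_torque": joint torques, N m; "position": TCP position; "tool_rot": TCP orientation; "ft_force": force on the tool from outside, world axes, zero at the start; "moment": the same for the moment, N m; "grip_width": finger opening in m; "grip_force": force on a finger pad.
Only numpy, scipy, OpenCV 4.12 (cv2) and the standard library are available. Lean on these libraries where they do the work, as an engineer would, in place of code of your own. Each camera call takes 0.05 s, during which the arm holds its last target. There are 200 camera calls.

## Task

Put away the glassware left standing between the microscopes: stack the two petri dishes flat, one on the other, between the four posts of the round steel rack, stand the two vials upright in the wooden tray, one in each bay, and stand the brown reagent bottle upright in the plain undivided tray. Set the glass down, never drop it, and leave the timer and the roll of tape where they lie.

Things in the scene. Friction and masses are not known exactly. Their poses are not given: they have to be found in the camera images.
- petri_dish_1: Closed glass petri dish with its lid on, pinkish medium inside; a flat round disc 65 mm in diameter and 16 mm high, rigid, 22 g (lid and contents do not come off). Origin at the centre of its underside, z up. Stands loose on the bench, grasped across its rim; any yaw is alike.
- petri_dish_2: Closed glass petri dish with its lid on, cream medium inside; a flat round disc 65 mm in diameter and 16 mm high, rigid, 22 g (lid and contents do not come off). Origin at the centre of its underside, z up. Stands loose on the bench, grasped across its rim; any yaw is alike.
- vial_1: Small clear glass sample vial with a white screw cap (fixed on), 17 mm in diameter and 47 mm high, partly filled with a pale sample. Origin at the centre of its underside, z up. Stands loose and upright on the bench; any yaw is alike.
- vial_2: Small clear glass sample vial with a white screw cap (fixed on), 17 mm in diameter and 47 mm high, partly filled with a pale sample, the twin of vial_1. Origin at the centre of its underside, z up. Stands loose and upright on the bench; any yaw is alike.
- bottle: Small round brown reagent bottle, ribbed screw cap (fixed on): body 38 mm in diameter up to 45 mm, narrowing to the cap, 24 mm in diameter, from 46 mm up; 72 mm high (solid to grip up to 64 mm), 90 g. Origin at the centre of its underside, z up. Stands loose and upright on the bench; any yaw is alike.
- dish_rack: Fixed dish rack: round steel base plate, 100 mm across, 5 mm thick, with four 6 mm posts, tops 47 mm above the bench, at x = +-31, y = +-31 mm of its frame. Origin: centre of the plate's underside. A 65 mm dish has 8 mm of play all round; fingers closing along its x or y pass between the posts. The first dish rests 5 mm above the bench, the second on it at 21 mm.
- vial_tray: Fixed wooden tray, 44 mm (x) by 84 mm (y), walls 4 mm thick and 20 mm high, with one dividing wall: two square bays 36 mm wide, centres at y = +20 and -20 mm, floors 4 mm above the bench. Origin: centre of its underside. Any vial in either bay; fingers closing along the tray's x keep clear of the neighbouring vial.
- bottle_tray: Plain grey plastic spill tray without divider, fixed to the bench, 76 mm square (82 mm over the rolled rim), walls 3 mm thick and 19 mm high, inside 70 mm square. Origin at the centre of its underside, on the bench; floor 3 mm up.
- timer: White bench timer, 60 x 62 x 20 mm, lying loose near the front edge: a bystander, to be left alone. Origin at the centre of its underside.
- tape_roll: Roll of beige masking tape, 60 mm in diameter, 18 mm high, lying loose and flat behind the work: a bystander, to be left alone. Origin at the centre of its underside.
Mind the look-alikes: they are no part of the job. Leave any pink or turquoise look-alike of the vial_1 alone.

How it is judged:
By the outcome, as a careful person would: the job done as asked, in the order asked, and still so for the second after the job is handed in, with the robot touching nothing.
It also fails if it takes over 120 s, if anything falls off the work surface, if the arm or the gripper's body presses on something with over 40 N, if the wrist force passes 120 N, or if a joint passes its speed limit or range.

## Working session

There is one attempt and no reset: what is moved stays moved. The work goes in short steps, Python scripts to look and compute and a tool call to move; the robot and the scene stay as the last step left them, time stands still between calls to the robot, and variables do not carry over. Pictures are saved under pics/ and viewed, at most 14 in all, crops included, and the job is handed in when it is done.

Besides the shell and the picture viewer there is one more tool, called as a command line: name --argument value ..., lists and objects as JSON in quotes. play_rows: Moves the arm, as the interface text tells. Shift numbers are shares of 0.03 m and turn numbers shares of 0.1 rad, none past 1 either way. Its arguments: {"type":"object","properties":{"steps":{"type":"array"},"grip_force":{"type":"number"}},"required":["steps"]}

```bash
mkdir -p pics; cat > h.py <<'E'
import numpy as np, cv2
from rig import robot
def cam(n):
    c=robot.camera(n); return c
def ray(c,u,v):
    R=cv2.Rodrigues(np.array(c["rvec"],float))[0]; t=np.array(c["tvec"],float).ravel()
    d=R.T@np.linalg.inv(np.array(c["mtx"]))@np.array([u,v,1.]); return -R.T@t,d
def onz(c,u,v,z):
    o,d=ray(c,u,v); return o+d*(z-o[2])/d[2]
def px(c,p):
    return cv2.projectPoints(np.array(p,float).reshape(-1,3),np.array(c["rvec"],float),np.array(c["tvec"],float),np.array(c["mtx"],float),None)[0].reshape(-1,2)
def save(im,n): cv2.imwrite("pics/"+n,cv2.cvtColor(im,cv2.COLOR_RGB2BGR))
E
python3 - <<'E'
from h import *
import pickle
D={}
for n in("top","side"):
    c=cam(n); D[n]=c; save(c["image"],n+"0.png"); print(n,ray(c,320,240), np.array(c["mtx"]).tolist())
pickle.dump(D,open("d0.pkl","wb"))
print(robot.get_obs())
E
```

```text
top (array([0.37945095, 0.28298352, 0.88758646]), array([ 0.1724103 , -0.02655316, -0.98501008])) [[462.1211266002439, 0.0, 310.59891861023004], [0.0, 462.1211266002439, 232.5287706389304], [0.0, 0.0, 1.0]]
side (array([-0.28370096,  0.47152804,  0.40149453]), array([ 0.89044126, -0.22668032, -0.39516284])) [[544.1633467497169, 0.0, 330.4861945067158], [0.0, 544.1633467497169, 236.07856633134455], [0.0, 0.0, 1.0]]
{'time': 0.1, 'q': array([ 1.00249881e+00,  5.28390327e-01,  1.43377338e+00,  1.44165262e-05,
        1.18140116e+00, -1.78527305e-01]), 'joint_velocities': array([ 1.11281253e-03, -2.37756534e-03, -2.71111661e-03, -1.11442101e-03,
        5.97552634e-05,  5.45361212e-04]), 'joint_torque': array([-4.51093265e-04, -4.40988421e+01, -1.77149910e+01,  6.34901575e-02,
        5.33980213e-02, -2.52975599e-05]), 'position': array([0.23710893, 0.57756418, 0.22165922]), 'tool_rot': array([ 1.93656415e-01,  9.81068917e-01, -9.15719940e-04, -3.65933018e-04]), 'ft_force': array([0.7948596 , 0.29069552, 0.68751089]), 'moment': array([ 0.04638029,  0.02522022, -0.00700973]), 'grip_force': 0.0, 'grip_width': 0.08705378052094996}
```

View pics/top0.png

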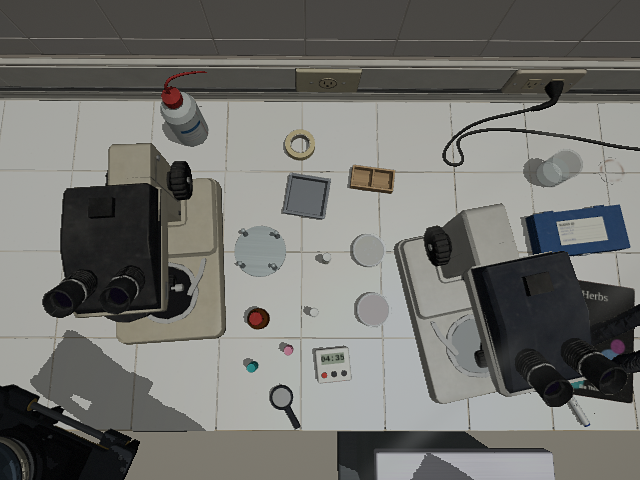

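View pics/side0.png

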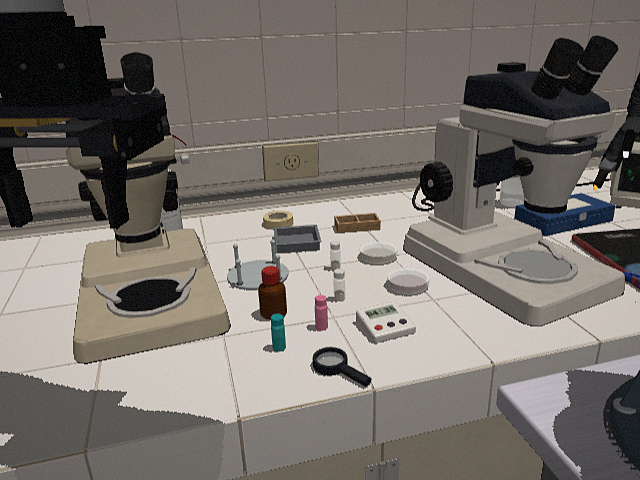

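The top view shows the dishes at about (367,250) pink or cream and (372,309), and the clear white-capped vials at (325,257) and (313,312). The bottle is at (258,318), the rack at (260,251), the bottle tray at (306,196) and the vial tray at (372,179).

Things that could be mistaken for a vial are the turquoise one at (252,366) and the pink one at (288,350), both excluded because only the clear white-capped vials are wanted. The washbottle at (185,120) and its cap, the tape at (299,144) and the glass at (552,168) are also not wanted.

```bash
python3 - <<'E'
from h import *
import pickle
D=pickle.load(open("d0.pkl","rb"));c=D["top"];im=c["image"]
crop=cv2.resize(im[150:350,205:405],None,fx=3,fy=3,interpolation=cv2.INTER_CUBIC);save(crop,"crop0.png")
s=D["side"]["image"];save(cv2.resize(s[200:360,220:440],None,fx=3.5,fy=3.5,interpolation=cv2.INTER_CUBIC),"crops0.png")
for u,v,z,n in [(367,250,.016,'dA'),(372,309,.016,'dB'),(325,257,.047,'v'),(313,312,.047,'v2'),(258,318,.072,'b'),(260,251,.005,'rack'),(306,196,.019,'bt'),(372,179,.02,'vt'),(225,250,.03,'micL'),(400,250,.03,'micR'),(192,180,.15,'knob'),(425,245,.12,'knobR'),(333,363,.02,'timer')]:
    print(n,onz(c,u,v,z).round(3))
E
```

```text
dA [0.513 0.17  0.016]
dB [0.402 0.163 0.016]
v [0.495 0.251 0.047]
v2 [0.396 0.273 0.047]
b [0.385 0.369 0.072]
rack [0.512 0.375 0.005]
bt [0.618 0.287 0.019]
vt [0.653 0.158 0.02 ]
micL [0.51  0.438 0.03 ]
micR [0.511 0.11  0.03 ]
knob [0.609 0.475 0.15 ]
knobR [0.506 0.085 0.12 ]
timer [0.305 0.237 0.02 ]
```

View pics/crop0.png

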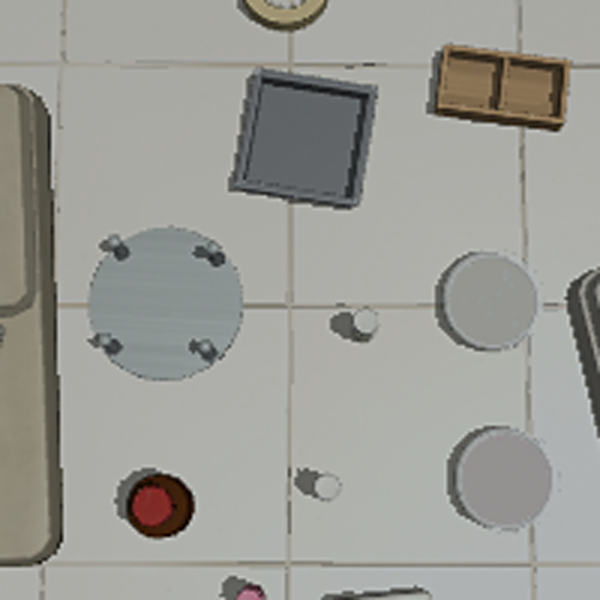

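View pics/crops0.png

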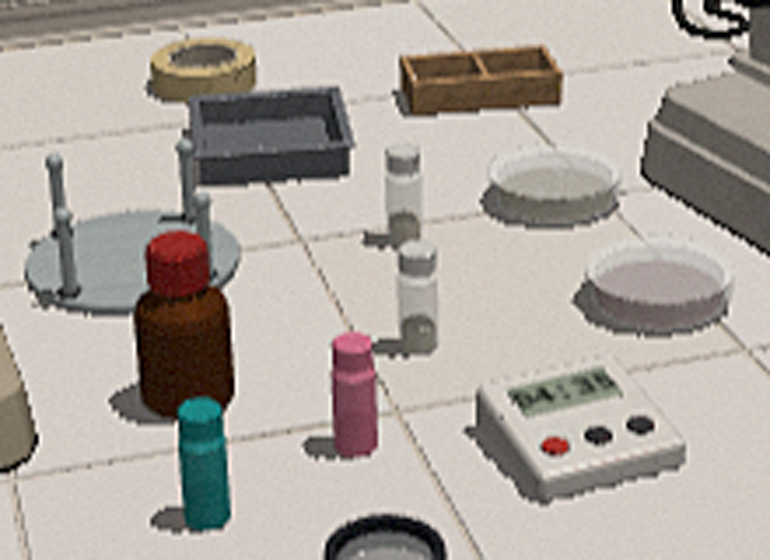

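The crops confirm that the cream dish is the far one (crop 490,301) and the pink dish the near one (502,479). The white-capped vials are at (366,320) and (328,487), the bottle cap at (152,505) and the rack plate centre at (165,303). Both trays and the rack are turned a few degrees clockwise. Next I refine with masks and the second view.

```bash
cat >> h.py <<'E'
def go(x,y,z):
    o=robot.get_obs(); from scipy.spatial.transform import Rotation as Ro
    R=Ro.from_quat(o["tool_rot"]).as_matrix(); d=R.T@(np.array([x,y,z])-o["position"])/0.03
    print("t",round(o["time"],1),"pos",o["position"].round(4),"yaw_y",round(np.degrees(np.arctan2(R[1,1],R[0,1])),1),"tilt",R[:,2].round(3),"units",d.round(2),"w",round(o["grip_width"],4),"gf",round(o["grip_force"],1),"f",np.array(o["ft_force"]).round(1))
E
python3 - <<'E'
from h import *
import pickle
D=pickle.load(open("d0.pkl","rb"));c=D["top"];s=D["side"]
T=lambda u,v:(205+u/3-.33,150+v/3-.33)
S=lambda u,v:(220+u/3.5-.36,200+v/3.5-.36)
def tri(a,b):
    A=np.zeros((3,3));B=np.zeros(3)
    for o,d in(a,b):
        d=d/np.linalg.norm(d);P=np.eye(3)-np.outer(d,d);A+=P;B+=P@o
    return np.linalg.solve(A,B)
for n,t,q,z in[("v1",(366,320),(403,153),.047),("v2",(328,487),(418,249),.047),("bot",(152,505),(178,243),.072),("cream",(490,301),(555,180),.016),("pink",(502.5,479),(659,274),.016)]:
    print(n,onz(c,*T(*t),z).round(4),"side",onz(s,*S(*q),z).round(4),"tri",tri(ray(c,*T(*t)),ray(s,*S(*q))).round(4))
print("rack",onz(c,*T(165.5,303.5),.005))
for n,P,z in[("rackposts",[(117,247),(209,253),(203,350),(105,344)],.025),("bt",[(258,69),(377,88),(355,208),(230,190)],.019),("vt",[(445,45),(569,60),(561,130),(434,116)],.02)]:
    p=np.array([onz(c,*T(*q),z)[:2] for q in P]);print(n,p.round(4).tolist(),p.mean(0).round(4),[np.degrees(np.arctan2(*(a[::-1]))).round(1) for a in(p[0]-p[3],p[1]-p[2])],[np.degrees(np.arctan2(-a[0],a[1])).round(1) for a in(p[0]-p[1],p[3]-p[2])])
go(.3,.3,.2)
E
```

```text
v1 [0.4962 0.2482 0.047 ] side [0.4937 0.2491 0.047 ] tri [0.4964 0.2482 0.0457]
v2 [0.3955 0.2714 0.047 ] side [0.3964 0.2715 0.047 ] tri [0.3955 0.2716 0.0474]
bot [0.3846 0.3735 0.072 ] side [0.3845 0.3729 0.072 ] tri [0.3846 0.3732 0.072 ]
cream [0.5129 0.1679 0.016 ] side [0.5055 0.1694 0.016 ] tri [0.5133 0.1669 0.0122]
pink [0.4011 0.1626 0.016 ] side [0.3979 0.1618 0.016 ] tri [0.4008 0.1615 0.0144]
rack [0.5124349 0.3752948 0.005    ]
rackposts [[0.5455, 0.4047], [0.5418, 0.3464], [0.4801, 0.3492], [0.4838, 0.4104]] [0.5128 0.3777] [np.float64(-5.3), np.float64(-2.6)] [np.float64(-3.7), np.float64(-3.4)]
bt [[0.6654, 0.3168], [0.6528, 0.239], [0.5725, 0.2537], [0.5842, 0.334]] [0.6187 0.2859] [np.float64(-12.0), np.float64(-10.4)] [np.float64(-9.3), np.float64(-8.2)]
vt [[0.682, 0.1942], [0.672, 0.1131], [0.6245, 0.1199], [0.6336, 0.2022]] [0.653  0.1574] [np.float64(-9.3), np.float64(-8.1)] [np.float64(-7.0), np.float64(-6.3)]
t 0.1 pos [0.2371 0.5776 0.2217] yaw_y 67.7 tilt [-0.001 -0.002 -1.   ] units [-5.46 -7.76  0.74] w 0.0871 gf 0.0 f [0.8 0.3 0.7]
```

play_rows --steps '[1, -0.6, -0.75, 0, 0, 1, -0.6, -0.75, 0, 0, 1, -0.6, -0.75, 0, 0, 1, -0.6, -0.75, 0, 0, 1, -0.6, -0.75, 0, 0, 1, -0.6, -0.75, 0, 0, 1, -0.6, -0.75, 0, 0, 1, -0.6, -0.75, 0, 0, 1, 0, 0, 0, 1, 1, 0, 0, 0, 1]' --grip_force 10

```text
time: 1.1
position: [0.3023, 0.3558, 0.2224]
tool_rot: [0.294, 0.956, -0.0, -0.0]
ft_force: [0.4, -0.3, 1.2]
grip_width: 0.0868
grip_force: 0.0
```

play_rows --steps '[1, 0, 0, 0, 1, 1, 0, 0, 0, 1, 1, 0, 0, 0, 1, 1, 0, 0, 0, 1, 1, 0, 0, 0, 1, 1, 0, 0, 0, 1, 1, 0, 0, 0, 1, 1, 0, 0, 0, 1, 1, 0, 0, 0, 1, 1, 0, 0, 0, 1]'

```text
time: 2.1
position: [0.302, 0.3567, 0.2223]
tool_rot: [0.715, 0.699, -0.0, -0.0]
ft_force: [0.9, -0.4, -0.5]
grip_width: 0.0871
grip_force: 0.0
```

```bash
python3 -c "
from h import *
go(.401,.162,.06)"
```

```text
t 2.1 pos [0.302  0.3567 0.2223] yaw_y -1.3 tilt [-0.001 -0.001 -1.   ] units [-6.41  3.45  5.41] w 0.0871 gf 0.0 f [ 0.9 -0.4 -0.5]
```

play_rows --steps '[1, -0.8, 0.43, 0.5, 0, 1, -0.8, 0.43, 0.5, 0, 1, -0.8, 0.43, 0.5, 0, 1, -0.8, 0.43, 0.5, 0, 1, -0.8, 0.43, 0.5, 0, 1, -0.8, 0.43, 0.5, 0, 1, -0.8, 0.43, 0.5, 0, 1, -0.8, 0.43, 0.5, 0, 1, 0, 0, 0, 0.7, 1, 0, 0, 0, 0]'

```text
time: 3.1
position: [0.4018, 0.1622, 0.1019]
tool_rot: [0.739, 0.674, -0.001, -0.0]
ft_force: [0.7, -0.6, 0.3]
grip_width: 0.0874
grip_force: 0.0
```

```bash
python3 -c "
from h import *
go(.401,.162,.004)
c=cam('top');save(cv2.resize(c['image'][200:360,300:460],None,fx=3,fy=3),'a1.png')"
```

```text
t 3.1 pos [0.4018 0.1622 0.1019] yaw_y -5.2 tilt [-0.002 -0.    -1.   ] units [-0.01 -0.02  3.26] w 0.0874 gf 0.0 f [ 0.7 -0.6  0.3]
```

View pics/a1.png

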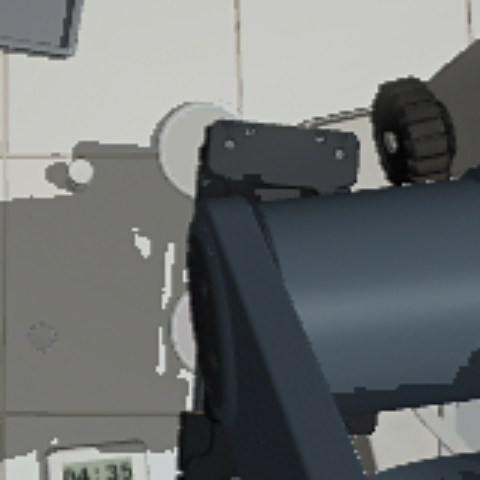

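The picture shows the gripper straddling the pink dish at (190,340), with the cream dish clear behind it. The arm passes to the left of the microscope knob at (415,130). Descending now.

play_rows --steps '[1, 0, 0, 0.6, 0, 1, 0, 0, 0.6, 0, 1, 0, 0, 0.6, 0, 1, 0, 0, 0.6, 0, 1, 0, 0, 0.5, 0, 1, 0, 0, 0.3, 0, 1, 0, 0, 0, 0, -1, 0, 0, 0, 0, -1, 0, 0, 0, 0, -1, 0, 0, 0, 0]'

```text
time: 4.15
position: [0.4022, 0.1631, 0.0072]
tool_rot: [0.738, 0.675, 0.001, 0.0]
ft_force: [0.0, 0.4, 0.1]
grip_width: 0.0705
grip_force: 0.0
```

play_rows --steps '[-1, 0, 0, 0, 0, -1, 0, 0, 0, 0, -1, 0, 0, 0, 0, -1, 0, 0, -0.5, 0, -1, 0, 0, -0.5, 0, -1, 0, 0, -0.5, 0, -1, 0, 0, -0.5, 0, -1, 0, 0, -0.5, 0, -1, 0, 0, -0.5, 0, -1, 0, 0, 0, 0]'

```text
time: 5.15
position: [0.4028, 0.1631, 0.0978]
tool_rot: [0.738, 0.675, 0.001, 0.001]
ft_force: [0.3, -0.7, -2.1]
grip_width: 0.0644
grip_force: 10.0
```

```bash
python3 -c "
from h import *
go(.5125,.376,.094)"
```

```text
t 5.2 pos [0.4028 0.1631 0.0978] yaw_y -5.1 tilt [ 0.004  0.    -1.   ] units [7.39 3.01 0.14] w 0.0644 gf 10.0 f [ 0.3 -0.7 -2.1]
```

play_rows --steps '[-1, 0.4, 0.15, 0, 0, -1, 0.8, 0.35, 0, 0, -1, 0.8, 0.35, 0, 0, -1, 0.9, 0.35, 0, 0, -1, 0.9, 0.35, 0, 0, -1, 0.9, 0.35, 0, 0, -1, 0.9, 0.35, 0, 0, -1, 0.9, 0.35, 0, 0, -1, 0.6, 0.3, 0, 0, -1, 0.3, 0.1, 0, 0]'

```text
time: 6.15
position: [0.5117, 0.3784, 0.095]
tool_rot: [0.737, 0.675, 0.0, -0.0]
ft_force: [0.5, 0.2, -0.0]
grip_width: 0.0642
grip_force: 10.0
```

```bash
python3 -c "
from h import *
go(.5125,.376,.0125)
c=cam('side');save(cv2.resize(c['image'][100:340,200:440],None,fx=2.4,fy=2.4),'s1.png')"
```

```text
t 6.2 pos [0.5117 0.3784 0.095 ] yaw_y -5.0 tilt [-0.  0. -1.] units [-0.08  0.03  2.75] w 0.0642 gf 10.0 f [ 0.5  0.2 -0. ]
```

View pics/s1.png

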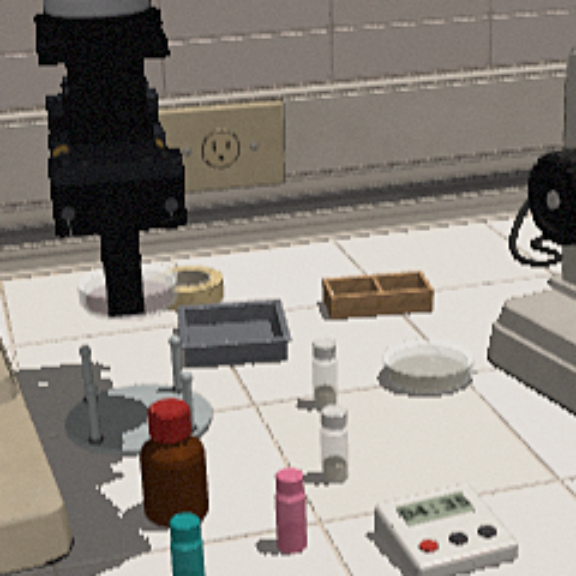

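The dish hangs level above the rack at (130,290) in the side view, and nothing else has moved. Lowering.

play_rows --steps '[-1, -0.08, 0.03, 0.3, 0, -1, 0, 0, 0.5, 0, -1, 0, 0, 0.5, 0, -1, 0, 0, 0.5, 0, -1, 0, 0, 0.4, 0, -1, 0, 0, 0.25, 0, -1, 0, 0, 0.15, 0, -1, 0, 0, 0.1, 0, -1, 0, 0, 0, 0, -1, 0, 0, 0, 0]'

```text
time: 7.2
position: [0.5122, 0.3739, 0.0161]
tool_rot: [0.738, 0.675, 0.001, 0.0]
ft_force: [-1.0, -0.2, 0.1]
grip_width: 0.0642
grip_force: 10.0
```

```bash
python3 -c "
from h import *
go(.5125,.376,.0115)"
```

```text
t 7.2 pos [0.5122 0.3739 0.0161] yaw_y -5.1 tilt [ 0.001  0.    -1.   ] units [0.07 0.   0.15] w 0.0642 gf 10.0 f [-1.  -0.2  0.1]
```

play_rows --steps '[-1, 0.06, 0, 0.05, 0, -1, 0, 0, 0.05, 0, -1, 0, 0, 0.03, 0, -1, 0, 0, 0, 0, -1, 0, 0, 0, 0, -1, 0, 0, 0, 0, -1, 0, 0, 0, 0, -1, 0, 0, 0, 0, -1, 0, 0, 0, 0, -1, 0, 0, 0, 0]'

```text
time: 8.2
position: [0.5122, 0.3756, 0.0122]
tool_rot: [0.738, 0.675, 0.0, 0.0]
ft_force: [-1.3, 0.3, 5.8]
grip_width: 0.0642
grip_force: 10.0
```

play_rows --steps '[1, 0, 0, 0, 0, 1, 0, 0, 0, 0, 1, 0, 0, 0, 0, 1, 0, 0, 0, 0, 1, 0, 0, -0.2, 0, 1, 0, 0, -0.5, 0, 1, 0, 0, -0.7, 0, 1, 0, 0, -0.7, 0, 1, 0, 0, -0.7, 0, 1, 0, 0, -0.2, 0]'

```text
time: 9.2
position: [0.5139, 0.3764, 0.1054]
tool_rot: [0.738, 0.675, 0.003, 0.001]
ft_force: [0.7, 0.1, -0.2]
grip_width: 0.0871
grip_force: 0.0
```

```bash
python3 -c "
from h import *
go(.513,.1675,.1)"
```

```text
t 9.2 pos [0.5139 0.3764 0.1054] yaw_y -5.1 tilt [ 0.006  0.003 -1.   ] units [-6.94  0.59  0.16] w 0.0871 gf 0.0 f [ 0.7  0.1 -0.2]
```

play_rows --steps '[1, -0.4, 0.06, 0, 0, 1, -0.8, 0.06, 0, 0, 1, -0.8, 0.06, 0, 0, 1, -0.8, 0.06, 0, 0, 1, -0.9, 0.06, 0, 0, 1, -0.9, 0.06, 0, 0, 1, -0.9, 0.06, 0, 0, 1, -0.8, 0.06, 0, 0, 1, -0.44, 0.06, 0, 0, 1, -0.2, 0.05, 0, 0]'

```text
time: 10.2
position: [0.5105, 0.1649, 0.1011]
tool_rot: [0.739, 0.674, -0.001, -0.001]
ft_force: [0.3, 0.7, 0.3]
grip_width: 0.0872
grip_force: 0.0
```

```bash
python3 -c "
from h import *
go(.513,.1675,.006)
c=cam('top');save(cv2.resize(c['image'][180:340,220:420],None,fx=3,fy=3),'a2.png')"
```

```text
t 10.2 pos [0.5105 0.1649 0.1011] yaw_y -5.2 tilt [-0.002 -0.    -1.   ] units [0.1  0.08 3.17] w 0.0872 gf 0.0 f [0.3 0.7 0.3]
```

View pics/a2.png

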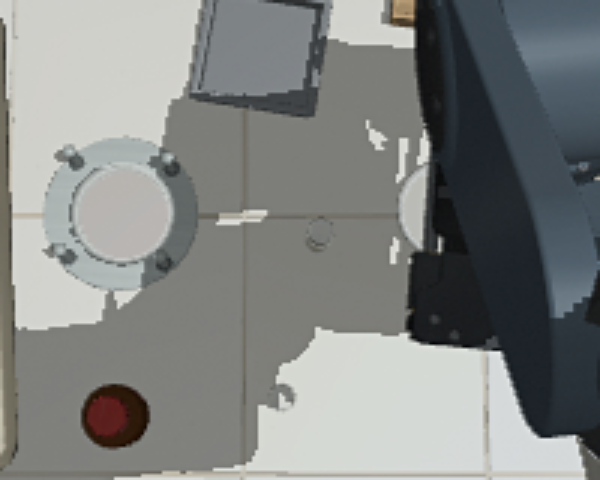

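The pink dish lies centred between the posts at (123,213). The gripper is over the cream dish at (420,210).

play_rows --steps '[1, 0.1, 0.08, 0.6, 0, 1, 0, 0, 0.6, 0, 1, 0, 0, 0.6, 0, 1, 0, 0, 0.6, 0, 1, 0, 0, 0.45, 0, 1, 0, 0, 0.25, 0, 1, 0, 0, 0, 0, -1, 0, 0, 0, 0, -1, 0, 0, 0, 0, -1, 0, 0, 0, 0]'

```text
time: 11.25
position: [0.5143, 0.1693, 0.0094]
tool_rot: [0.738, 0.675, 0.001, 0.0]
ft_force: [-0.3, 0.3, 0.9]
grip_width: 0.0704
grip_force: 0.0
```

play_rows --steps '[-1, 0, 0, 0, 0, -1, 0, 0, 0, 0, -1, 0, 0, 0, 0, -1, 0, 0, -0.3, 0, -1, 0, 0, -0.6, 0, -1, 0, 0, -0.6, 0, -1, 0, 0, -0.6, 0, -1, 0, 0, -0.6, 0, -1, 0, 0, -0.4, 0, -1, 0, 0, -0.1, 0]'

```text
time: 12.25
position: [0.5145, 0.1694, 0.1062]
tool_rot: [0.738, 0.675, 0.001, 0.001]
ft_force: [-0.1, -0.8, -0.5]
grip_width: 0.0642
grip_force: 10.0
```

```bash
python3 -c "
from h import *
go(.5125,.376,.1)"
```

```text
t 12.2 pos [0.5145 0.1694 0.1062] yaw_y -5.1 tilt [ 0.003  0.    -1.   ] units [ 6.85 -0.68  0.21] w 0.0642 gf 10.0 f [-0.1 -0.8 -0.5]
```

play_rows --steps '[-1, 0.4, -0.06, 0, 0, -1, 0.8, -0.07, 0, 0, -1, 0.8, -0.07, 0, 0, -1, 0.8, -0.07, 0, 0, -1, 0.9, -0.07, 0, 0, -1, 0.9, -0.07, 0, 0, -1, 0.9, -0.07, 0, 0, -1, 0.75, -0.07, 0, 0, -1, 0.4, -0.07, 0, 0, -1, 0.2, -0.06, 0, 0]'

```text
time: 13.25
position: [0.5107, 0.3769, 0.1036]
tool_rot: [0.737, 0.676, -0.001, -0.0]
ft_force: [-0.6, -0.1, -1.4]
grip_width: 0.0645
grip_force: 10.0
```

play_rows --steps '[-1, 0, 0, 0.2, 0, -1, 0, 0, 0.4, 0, -1, 0, 0, 0.4, 0, -1, 0, 0, 0.4, 0, -1, 0, 0, 0.4, 0, -1, 0, 0, 0.3, 0, -1, 0, 0, 0.1, 0, -1, 0, 0, 0, 0, -1, 0, 0, 0, 0, -1, 0, 0, 0, 0]'

```text
time: 14.25
position: [0.5122, 0.376, 0.0393]
tool_rot: [0.738, 0.675, 0.001, 0.0]
ft_force: [-0.5, -0.5, 0.5]
grip_width: 0.0645
grip_force: 10.0
```

```bash
python3 -c "
from h import *
go(.5125,.376,.030)"
```

```text
t 14.2 pos [0.5122 0.376  0.0393] yaw_y -5.1 tilt [ 0.001  0.001 -1.   ] units [-0.    0.01  0.31] w 0.0645 gf 10.0 f [-0.5 -0.5  0.5]
```

play_rows --steps '[-1, 0, 0, 0.1, 0, -1, 0, 0, 0.07, 0, -1, 0, 0, 0.05, 0, -1, 0, 0, 0.04, 0, -1, 0, 0, 0.03, 0, -1, 0, 0, 0, 0, -1, 0, 0, 0, 0, -1, 0, 0, 0, 0, -1, 0, 0, 0, 0, -1, 0, 0, 0, 0]'

```text
time: 15.25
position: [0.5116, 0.3757, 0.0307]
tool_rot: [0.738, 0.675, -0.0, 0.0]
ft_force: [-1.7, -1.1, 5.5]
grip_width: 0.0644
grip_force: 10.0
```

Contact at 5.5 N, as with the first dish; releasing.

play_rows --steps '[1, 0, 0, 0, 0, 1, 0, 0, 0, 0, 1, 0, 0, 0, 0, 1, 0, 0, 0, 0, 1, 0, 0, -0.2, 0, 1, 0, 0, -0.5, 0, 1, 0, 0, -0.7, 0, 1, 0, 0, -0.7, 0, 1, 0, 0, -0.4, 0, 1, 0, 0, -0.1, 0]'

```text
time: 16.25
position: [0.513, 0.3764, 0.1106]
tool_rot: [0.738, 0.675, 0.002, 0.001]
ft_force: [0.5, 0.5, 1.1]
grip_width: 0.0873
grip_force: 0.0
```

```bash
python3 -c "
from h import *
go(.4965,.2485,.1)"
```

```text
t 16.2 pos [0.513  0.3764 0.1106] yaw_y -5.1 tilt [ 0.004  0.002 -1.   ] units [-4.3  -0.17  0.34] w 0.0873 gf 0.0 f [0.5 0.5 1.1]
```

play_rows --steps '[1, -0.3, -0.02, 0, 0, 1, -0.6, -0.02, 0, 0, 1, -0.7, -0.02, 0, 0, 1, -0.7, -0.02, 0, 0, 1, -0.7, -0.03, 0, 0, 1, -0.6, -0.03, 0, 0, 1, -0.45, -0.03, 0, 0, 1, -0.25, 0, 0, 0, 1, 0, 0, 0, 0.4, 1, 0, 0, 0, 0]'

```text
time: 17.25
position: [0.4954, 0.2475, 0.1079]
tool_rot: [0.751, 0.66, 0.0, -0.0]
ft_force: [0.2, 0.4, -0.1]
grip_width: 0.087
grip_force: 0.0
```

```bash
python3 -c "
from h import *
go(.4965,.2485,.024)
c=cam('top');save(cv2.resize(c['image'][180:340,220:420],None,fx=3,fy=3),'a3.png')
c=cam('side');save(cv2.resize(c['image'][160:340,200:440],None,fx=2.5,fy=2.5),'s3.png')"
```

```text
t 17.2 pos [0.4954 0.2475 0.1079] yaw_y -7.4 tilt [ 0.  0. -1.] units [0.04 0.03 2.8 ] w 0.087 gf 0.0 f [ 0.2  0.4 -0.1]
```

View pics/s3.png

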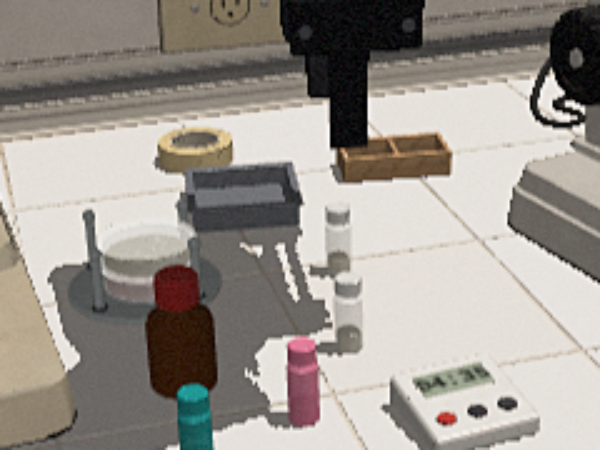

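The side view shows both dishes flat and stacked between the posts at (148,262), vial_1 under the gripper at (338,240), and everything else untouched.

play_rows --steps '[0, 0.04, 0.03, 0.2, 0, 0, 0, 0, 0.4, 0, 0, 0, 0, 0.5, 0, 0, 0, 0, 0.5, 0, 0, 0, 0, 0.5, 0, 0, 0, 0, 0.4, 0, 0, 0, 0, 0.25, 0, 0, 0, 0, 0.05, 0, 0, 0, 0, 0, 0, -1, 0, 0, 0, 0]'

```text
time: 18.35
position: [0.4967, 0.2489, 0.0244]
tool_rot: [0.751, 0.66, 0.0, 0.0]
ft_force: [-0.1, -0.6, 0.3]
grip_width: 0.0403
grip_force: 0.0
```

play_rows --steps '[-1, 0, 0, 0, 0, -1, 0, 0, 0, 0, -1, 0, 0, 0, 0, -1, 0, 0, 0, 0, -1, 0, 0, 0, 0, -1, 0, 0, 0, 0, -1, 0, 0, 0, 0, -1, 0, 0, 0, 0, -1, 0, 0, 0, 0, -1, 0, 0, 0, 0]'

```text
time: 19.35
position: [0.4965, 0.2488, 0.0242]
tool_rot: [0.751, 0.66, 0.0, 0.0]
ft_force: [0.1, -0.6, 5.0]
grip_width: 0.0163
grip_force: 10.0
```

```bash
python3 -c "
from h import *
go(.4965,.2485,.1)
import numpy as np
a=np.radians(-7)
for s in(.02,-.02): print(.653-np.sin(a)*s,.1575+np.cos(a)*s)"
```

```text
t 19.4 pos [0.4965 0.2488 0.0242] yaw_y -7.4 tilt [ 0.001  0.    -1.   ] units [-0.01  0.   -2.53] w 0.0163 gf 10.0 f [ 0.1 -0.6  5. ]
0.6554373868681029 0.17735092303282643
0.6505626131318971 0.13764907696717357
```

play_rows --steps '[-1, 0, 0, -0.3, 0, -1, 0, 0, -0.6, 0, -1, 0, 0, -0.7, 0, -1, 0, 0, -0.6, 0, -1, 0, 0, -0.4, 0, -1, 0, 0, -0.1, 0, -1, 0, 0, 0, 0, -1, 0, 0, 0, 0, -1, 0, 0, 0, 0, -1, 0, 0, 0, 0]'

```text
time: 20.35
position: [0.4958, 0.2486, 0.1042]
tool_rot: [0.751, 0.66, -0.001, -0.0]
ft_force: [-0.6, 0.5, 0.2]
grip_width: 0.0165
grip_force: 10.0
```

```bash
python3 -c "
from h import *
go(.6555,.1775,.105)"
```

```text
t 20.4 pos [0.4958 0.2486 0.1042] yaw_y -7.4 tilt [-0.002 -0.    -1.   ] units [-1.67  5.59 -0.04] w 0.0165 gf 10.0 f [-0.6  0.5  0.2]
```

play_rows --steps '[-1, -0.1, 0.3, 0, 0, -1, -0.2, 0.7, 0, 0, -1, -0.2, 0.7, 0, 0, -1, -0.2, 0.7, 0, 0, -1, -0.2, 0.8, 0, 0, -1, -0.2, 0.8, 0, 0, -1, -0.25, 0.7, 0, 0, -1, -0.22, 0.6, 0, 0, -1, -0.1, 0.29, 0, 0, -1, 0, 0, 0, 0]'

```text
time: 21.35
position: [0.6574, 0.1765, 0.1046]
tool_rot: [0.752, 0.659, 0.0, 0.0]
ft_force: [-0.7, -0.2, -0.4]
grip_width: 0.0168
grip_force: 10.0
```

```bash
python3 -c "
from h import *
go(.6555,.1775,.0295)
c=cam('side');save(cv2.resize(c['image'][140:290,250:450],None,fx=3,fy=3),'s4.png')"
```

```text
t 21.4 pos [0.6574 0.1765 0.1046] yaw_y -7.5 tilt [ 0.001 -0.    -1.   ] units [ 0.03 -0.07  2.5 ] w 0.0168 gf 10.0 f [-0.7 -0.2 -0.4]
```

View pics/s4.png

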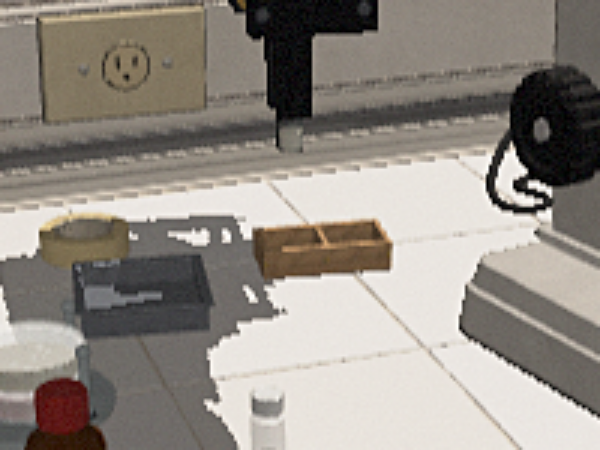

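The vial hangs upright from the fingers at (290,135), above the left bay at (285,245).

play_rows --steps '[-1, 0.03, -0.07, 0.2, 0, -1, 0, 0, 0.4, 0, -1, 0, 0, 0.5, 0, -1, 0, 0, 0.5, 0, -1, 0, 0, 0.4, 0, -1, 0, 0, 0.25, 0, -1, 0, 0, 0.1, 0, -1, 0, 0, 0.05, 0, -1, 0, 0, 0, 0, -1, 0, 0, 0, 0]'

```text
time: 22.4
position: [0.6547, 0.1787, 0.0336]
tool_rot: [0.751, 0.66, 0.001, 0.0]
ft_force: [0.1, 0.3, -0.6]
grip_width: 0.0166
grip_force: 10.0
```

play_rows --steps '[-1, 0, 0, 0.03, 0, -1, 0, 0, 0.03, 0, -1, 0, 0, 0.03, 0, -1, 0, 0, 0.02, 0, -1, 0, 0, 0, 0, -1, 0, 0, 0, 0, -1, 0, 0, 0, 0, -1, 0, 0, 0, 0, -1, 0, 0, 0, 0, -1, 0, 0, 0, 0]'

```text
time: 23.4
position: [0.6541, 0.1787, 0.0297]
tool_rot: [0.751, 0.66, 0.0, 0.0]
ft_force: [-0.1, 0.9, 0.7]
grip_width: 0.0166
grip_force: 10.0
```

play_rows --steps '[-1, 0, 0, 0.02, 0, -1, 0, 0, 0.02, 0, -1, 0, 0, 0.02, 0, -1, 0, 0, 0.01, 0, -1, 0, 0, 0, 0, -1, 0, 0, 0, 0, -1, 0, 0, 0, 0, -1, 0, 0, 0, 0, -1, 0, 0, 0, 0, -1, 0, 0, 0, 0]'

```text
time: 24.4
position: [0.6543, 0.1787, 0.0283]
tool_rot: [0.751, 0.66, 0.0, 0.0]
ft_force: [-1.3, -0.4, 4.8]
grip_width: 0.0166
grip_force: 10.0
```

Contact. Releasing; the fingers open only to about 40 mm.

play_rows --steps '[-0.1, 0, 0, 0, 0, -0.1, 0, 0, 0, 0, -0.1, 0, 0, 0, 0, -0.1, 0, 0, 0, 0, -0.1, 0, 0, -0.2, 0, -0.1, 0, 0, -0.5, 0, -0.1, 0, 0, -0.7, 0, -0.1, 0, 0, -0.7, 0, -0.1, 0, 0, -0.4, 0, -0.1, 0, 0, -0.1, 0]'

```text
time: 25.4
position: [0.6557, 0.1789, 0.1084]
tool_rot: [0.751, 0.66, 0.002, 0.001]
ft_force: [0.5, 0.3, 0.5]
grip_width: 0.039
grip_force: 0.0
```

```bash
python3 -c "
from h import *
go(.396,.2715,.105)"
```

```text
t 25.4 pos [0.6557 0.1789 0.1084] yaw_y -7.4 tilt [ 0.005  0.001 -1.   ] units [ 1.95 -8.98  0.07] w 0.039 gf 0.0 f [0.5 0.3 0.5]
```

play_rows --steps '[0, 0.1, -0.5, 0, 0, 0, 0.2, -1, 0, 0, 0, 0.2, -1, 0, 0, 0, 0.2, -1, 0, 0, 0, 0.25, -1, 0, 0, 0, 0.25, -1, 0, 0, 0, 0.25, -1, 0, 0, 0, 0.2, -1, 0, 0, 0, 0.2, -0.95, 0, 0, 0, 0.1, -0.53, 0, 0]'

```text
time: 26.4
position: [0.3913, 0.2714, 0.1052]
tool_rot: [0.751, 0.661, -0.002, -0.001]
ft_force: [0.3, -0.2, 0.2]
grip_width: 0.0437
grip_force: 0.0
```

```bash
python3 -c "
from h import *
go(.396,.2715,.0243)
c=cam('top');save(cv2.resize(c['image'][150:350,205:405],None,fx=3,fy=3),'a5.png')"
```

```text
t 26.4 pos [0.3913 0.2714 0.1052] yaw_y -7.3 tilt [-0.003 -0.001 -1.   ] units [0.03 0.16 2.7 ] w 0.0437 gf 0.0 f [ 0.3 -0.2  0.2]
```

View pics/a5.png

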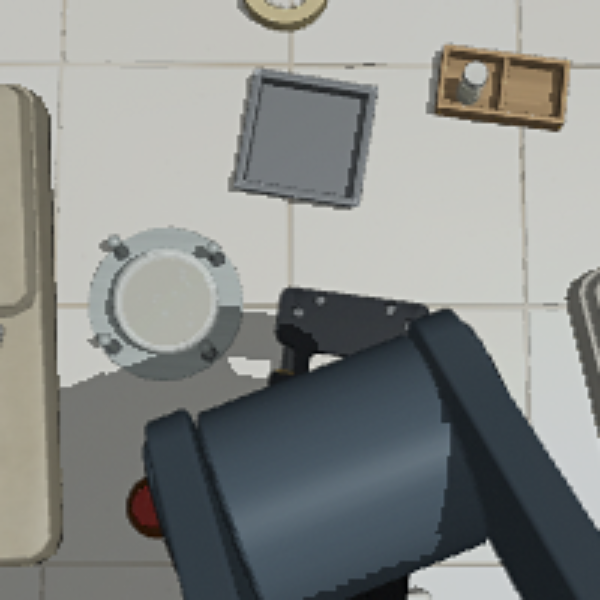

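Vial_1 stands upright in the left bay at (472,78), and the stack of dishes is intact. Descending on vial_2.

play_rows --steps '[0, 0.03, 0.08, 0.2, 0, 0, 0, 0, 0.4, 0, 0, 0, 0, 0.5, 0, 0, 0, 0, 0.5, 0, 0, 0, 0, 0.5, 0, 0, 0, 0, 0.35, 0, 0, 0, 0, 0.2, 0, 0, 0, 0, 0.05, 0, 0, 0, 0, 0, 0, 0, 0, 0, 0, 0]'

```text
time: 27.45
position: [0.3975, 0.2721, 0.025]
tool_rot: [0.751, 0.66, 0.001, 0.0]
ft_force: [0.3, -0.0, -0.0]
grip_width: 0.0436
grip_force: 0.0
```

```bash
python3 -c "
from h import *
go(.396,.2715,.0243)"
```

```text
t 27.4 pos [0.3975 0.2721 0.025 ] yaw_y -7.4 tilt [ 0.001  0.    -1.   ] units [-0.03 -0.05  0.02] w 0.0436 gf 0.0 f [ 0.3 -0.  -0. ]
```

play_rows --steps '[-1, -0.03, -0.05, 0.02, 0, -1, 0, 0, 0, 0, -1, 0, 0, 0, 0, -1, 0, 0, 0, 0, -1, 0, 0, 0, 0, -1, 0, 0, 0, 0, -1, 0, 0, 0, 0, -1, 0, 0, 0, 0, -1, 0, 0, 0, 0, -1, 0, 0, 0, 0]'

```text
time: 28.45
position: [0.3955, 0.2713, 0.0241]
tool_rot: [0.751, 0.66, 0.0, 0.0]
ft_force: [-0.6, 0.7, 3.1]
grip_width: 0.0164
grip_force: 10.0
```

play_rows --steps '[-1, 0, 0, -0.3, 0, -1, 0, 0, -0.6, 0, -1, 0, 0, -0.7, 0, -1, 0, 0, -0.6, 0, -1, 0, 0, -0.4, 0, -1, 0, 0, -0.2, 0, -1, 0, 0, 0, 0, -1, 0, 0, 0, 0, -1, 0, 0, 0, 0, -1, 0, 0, 0, 0]'

```text
time: 29.45
position: [0.3949, 0.271, 0.1073]
tool_rot: [0.751, 0.66, -0.001, -0.0]
ft_force: [-0.0, 0.6, -0.4]
grip_width: 0.0166
grip_force: 10.0
```

```bash
python3 -c "
from h import *
go(.6505,.1375,.105)"
```

```text
t 29.4 pos [0.3949 0.271  0.1073] yaw_y -7.4 tilt [-0.001 -0.001 -1.   ] units [-3.32  9.02  0.07] w 0.0166 gf 10.0 f [-0.   0.6 -0.4]
```

play_rows --steps '[-1, -0.15, 0.4, 0, 0, -1, -0.3, 0.8, 0, 0, -1, -0.35, 0.95, 0, 0, -1, -0.35, 0.95, 0, 0, -1, -0.35, 0.95, 0, 0, -1, -0.35, 0.95, 0, 0, -1, -0.35, 0.95, 0, 0, -1, -0.35, 0.95, 0, 0, -1, -0.35, 0.95, 0, 0, -1, -0.25, 0.7, 0, 0]'

```text
time: 30.45
position: [0.6402, 0.1424, 0.1075]
tool_rot: [0.752, 0.66, 0.0, 0.001]
ft_force: [-0.2, 0.2, 0.8]
grip_width: 0.0165
grip_force: 10.0
```

play_rows --steps '[-1, -0.17, 0.45, 0, 0, -1, 0, 0, 0, 0, -1, 0, 0, 0, 0, -1, 0, 0, 0, 0, -1, 0, 0, 0, 0, -1, 0, 0, 0.4, 0, -1, 0, 0, 0.5, 0, -1, 0, 0, 0.3, 0, -1, 0, 0, 0, 0, -1, 0, 0, 0, 0]'

```text
time: 31.45
position: [0.65, 0.1377, 0.0711]
tool_rot: [0.751, 0.66, -0.001, -0.0]
ft_force: [0.5, -0.8, 0.8]
grip_width: 0.0165
grip_force: 10.0
```

```bash
python3 -c "
from h import *
go(.6505,.1375,.0283)"
```

```text
t 31.4 pos [0.65   0.1377 0.0711] yaw_y -7.4 tilt [-0.001 -0.    -1.   ] units [-0.01  0.02  1.43] w 0.0165 gf 10.0 f [ 0.5 -0.8  0.8]
```

play_rows --steps '[-1, 0, 0.02, 0.3, 0, -1, 0, 0, 0.4, 0, -1, 0, 0, 0.3, 0, -1, 0, 0, 0.2, 0, -1, 0, 0, 0.1, 0, -1, 0, 0, 0.04, 0, -1, 0, 0, 0.03, 0, -1, 0, 0, 0, 0, -1, 0, 0, 0, 0, -1, 0, 0, 0, 0]'

```text
time: 32.45
position: [0.6512, 0.1377, 0.0312]
tool_rot: [0.751, 0.66, 0.0, 0.0]
ft_force: [0.9, -0.7, -0.1]
grip_width: 0.0163
grip_force: 10.0
```

play_rows --steps '[-1, 0, 0, 0.02, 0, -1, 0, 0, 0.02, 0, -1, 0, 0, 0.01, 0, -1, 0, 0, 0, 0, -1, 0, 0, 0, 0, -1, 0, 0, 0, 0, -1, 0, 0, 0, 0, -1, 0, 0, 0, 0, -1, 0, 0, 0, 0, -1, 0, 0, 0, 0]'

```text
time: 33.45
position: [0.6509, 0.1376, 0.0294]
tool_rot: [0.751, 0.66, 0.0, 0.0]
ft_force: [-0.0, 0.1, 0.2]
grip_width: 0.0166
grip_force: 10.0
```

play_rows --steps '[-1, 0, 0, 0.02, 0, -1, 0, 0, 0.02, 0, -1, 0, 0, 0.01, 0, -1, 0, 0, 0, 0, -1, 0, 0, 0, 0, -1, 0, 0, 0, 0, -1, 0, 0, 0, 0, -1, 0, 0, 0, 0, -1, 0, 0, 0, 0, -1, 0, 0, 0, 0]'

```text
time: 34.45
position: [0.6511, 0.1376, 0.0282]
tool_rot: [0.751, 0.66, 0.0, 0.0]
ft_force: [-1.1, -0.2, 4.9]
grip_width: 0.0163
grip_force: 10.0
```

play_rows --steps '[-0.1, 0, 0, 0, 0, -0.1, 0, 0, 0, 0, -0.1, 0, 0, 0, 0, -0.1, 0, 0, 0, 0, -0.1, 0, 0, -0.2, 0, -0.1, 0, 0, -0.5, 0, -0.1, 0, 0, -0.8, 0, -0.1, 0, 0, -0.8, 0, -0.1, 0, 0, -0.6, 0, -0.1, 0, 0, -0.3, 0]'

```text
time: 35.45
position: [0.6525, 0.1378, 0.1274]
tool_rot: [0.751, 0.66, 0.002, 0.002]
ft_force: [0.2, -0.4, -0.4]
grip_width: 0.0394
grip_force: 0.0
```

```bash
python3 -c "
from h import *
go(.3845,.3732,.13)"
```

```text
t 35.5 pos [0.6525 0.1378 0.1274] yaw_y -7.4 tilt [ 0.005  0.    -1.   ] units [ 6.63 -9.87 -0.13] w 0.0394 gf 0.0 f [ 0.2 -0.4 -0.4]
```

play_rows --steps '[1, 0.3, -0.4, 0, 0, 1, 0.6, -0.8, 0, 0, 1, 0.6, -0.9, 0, 0, 1, 0.6, -0.9, 0, 0, 1, 0.6, -0.9, 0, 0, 1, 0.6, -0.9, 0, 0, 1, 0.6, -0.9, 0, 0, 1, 0.6, -0.9, 0, 0, 1, 0.6, -0.9, 0, 0, 1, 0.6, -0.9, 0, 0]'

```text
time: 36.45
position: [0.42, 0.3402, 0.123]
tool_rot: [0.751, 0.66, -0.001, -0.001]
ft_force: [-0.1, 0.5, 0.2]
grip_width: 0.0872
grip_force: 0.0
```

play_rows --steps '[1, 0.5, -0.8, 0, 0, 1, 0.33, -0.5, 0, 0, 1, 0.1, -0.17, 0, 0, 1, 0, 0, 0, 0, 1, 0, 0, 0, 0, 1, 0, 0, 0, 0, 1, 0, 0, 0, 0, 1, 0, 0, 0, 0, 1, 0, 0, 0, 0, 1, 0, 0, 0, 0]'

```text
time: 37.45
position: [0.3831, 0.3728, 0.1238]
tool_rot: [0.751, 0.66, 0.0, 0.0]
ft_force: [-0.4, -0.3, 0.1]
grip_width: 0.0871
grip_force: 0.0
```

```bash
python3 -c "
from h import *
go(.3845,.3732,.022)
c=cam('side');save(cv2.resize(c['image'][120:360,200:440],None,fx=2.4,fy=2.4),'s6.png')"
```

```text
t 37.5 pos [0.3831 0.3728 0.1238] yaw_y -7.4 tilt [ 0. -0. -1.] units [0.02 0.05 3.39] w 0.0871 gf 0.0 f [-0.4 -0.3  0.1]
```

View pics/s6.png

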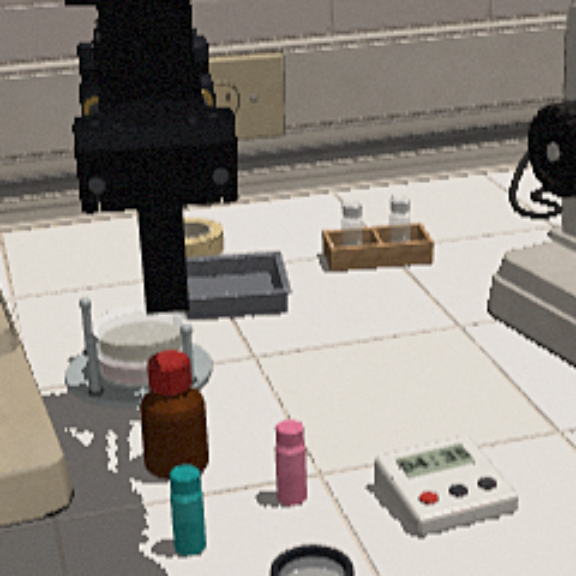

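Both vials stand upright in the tray at (352,225) and (400,220), and the bottle is under the gripper at (170,410). I keep the fingers narrower here so they clear the turquoise vial at (187,510).

play_rows --steps '[0.35, 0.02, 0.05, 0.1, 0, 0.35, 0, 0, 0.3, 0, 0.35, 0, 0, 0.4, 0, 0.35, 0, 0, 0.5, 0, 0.35, 0, 0, 0.5, 0, 0.35, 0, 0, 0.5, 0, 0.35, 0, 0, 0.5, 0, 0.35, 0, 0, 0.35, 0, 0.35, 0, 0, 0.2, 0, 0.35, 0, 0, 0, 0]' --grip_force 15

```text
time: 38.5
position: [0.3838, 0.373, 0.0223]
tool_rot: [0.751, 0.66, -0.001, -0.0]
ft_force: [-0.1, -0.6, 0.5]
grip_width: 0.0588
grip_force: 0.0
```

play_rows --steps '[0.35, 0, 0, 0, 0, -1, 0, 0, 0, 0, -1, 0, 0, 0, 0, -1, 0, 0, 0, 0, -1, 0, 0, 0, 0, -1, 0, 0, 0, 0, -1, 0, 0, 0, 0, -1, 0, 0, 0, 0, -1, 0, 0, 0, 0, -1, 0, 0, 0, 0]'

```text
time: 39.5
position: [0.3847, 0.3736, 0.0237]
tool_rot: [0.751, 0.66, 0.0, 0.0]
ft_force: [-1.1, -0.7, 5.2]
grip_width: 0.0364
grip_force: 15.0
```

play_rows --steps '[-1, 0, 0, -0.2, 0, -1, 0, 0, -0.4, 0, -1, 0, 0, -0.6, 0, -1, 0, 0, -0.6, 0, -1, 0, 0, -0.6, 0, -1, 0, 0, -0.4, 0, -1, 0, 0, -0.2, 0, -1, 0, 0, 0, 0, -1, 0, 0, 0, 0, -1, 0, 0, 0, 0]'

```text
time: 40.5
position: [0.3839, 0.373, 0.1126]
tool_rot: [0.751, 0.66, -0.001, -0.0]
ft_force: [-0.0, 0.0, -0.9]
grip_width: 0.0367
grip_force: 15.0
```

```bash
python3 -c "
from h import *
go(.6187,.286,.11)"
```

```text
t 40.5 pos [0.3839 0.373  0.1126] yaw_y -7.4 tilt [-0.002 -0.001 -1.   ] units [-1.87  8.14  0.08] w 0.0367 gf 15.0 f [-0.   0.  -0.9]
```

play_rows --steps '[-1, -0.1, 0.4, 0, 0, -1, -0.2, 0.8, 0, 0, -1, -0.2, 0.9, 0, 0, -1, -0.2, 0.9, 0, 0, -1, -0.2, 0.9, 0, 0, -1, -0.2, 0.9, 0, 0, -1, -0.2, 0.9, 0, 0, -1, -0.2, 0.9, 0, 0, -1, -0.2, 0.8, 0, 0, -1, -0.1, 0.5, 0, 0]'

```text
time: 41.5
position: [0.6153, 0.2875, 0.1125]
tool_rot: [0.752, 0.659, 0.0, 0.0]
ft_force: [0.4, 0.1, 0.1]
grip_width: 0.0366
grip_force: 15.0
```

play_rows --steps '[-1, -0.07, 0.24, 0, 0, -1, 0, 0, 0, 0, -1, 0, 0, 0, 0, -1, 0, 0, 0, 0, -1, 0, 0, 0.3, 0, -1, 0, 0, 0.5, 0, -1, 0, 0, 0.5, 0, -1, 0, 0, 0.3, 0, -1, 0, 0, 0, 0, -1, 0, 0, 0, 0]'

```text
time: 42.5
position: [0.6192, 0.2863, 0.0647]
tool_rot: [0.751, 0.66, -0.0, -0.0]
ft_force: [0.1, 0.8, -1.3]
grip_width: 0.0363
grip_force: 15.0
```

```bash
python3 -c "
from h import *
go(.6187,.286,.0265)"
```

```text
t 42.5 pos [0.6192 0.2863 0.0647] yaw_y -7.4 tilt [-0.001 -0.    -1.   ] units [-0.01 -0.02  1.27] w 0.0363 gf 15.0 f [ 0.1  0.8 -1.3]
```

play_rows --steps '[-1, 0, 0, 0.2, 0, -1, 0, 0, 0.3, 0, -1, 0, 0, 0.3, 0, -1, 0, 0, 0.2, 0, -1, 0, 0, 0.1, 0, -1, 0, 0, 0.05, 0, -1, 0, 0, 0.03, 0, -1, 0, 0, 0, 0, -1, 0, 0, 0, 0, -1, 0, 0, 0, 0]'

```text
time: 43.5
position: [0.6196, 0.2864, 0.0303]
tool_rot: [0.751, 0.66, 0.0, 0.0]
ft_force: [0.1, -0.5, -1.0]
grip_width: 0.0365
grip_force: 15.0
```

play_rows --steps '[-1, 0, 0, 0.02, 0, -1, 0, 0, 0.02, 0, -1, 0, 0, 0.02, 0, -1, 0, 0, 0, 0, -1, 0, 0, 0, 0, -1, 0, 0, 0, 0, -1, 0, 0, 0, 0, -1, 0, 0, 0, 0, -1, 0, 0, 0, 0, -1, 0, 0, 0, 0]'

```text
time: 44.5
position: [0.6194, 0.2863, 0.0281]
tool_rot: [0.751, 0.66, -0.0, 0.0]
ft_force: [0.1, -0.2, -0.7]
grip_width: 0.0363
grip_force: 15.0
```

play_rows --steps '[-1, 0, 0, 0.02, 0, -1, 0, 0, 0.02, 0, -1, 0, 0, 0.02, 0, -1, 0, 0, 0.01, 0, -1, 0, 0, 0, 0, -1, 0, 0, 0, 0, -1, 0, 0, 0, 0, -1, 0, 0, 0, 0, -1, 0, 0, 0, 0, -1, 0, 0, 0, 0]'

```text
time: 45.5
position: [0.6194, 0.2864, 0.0268]
tool_rot: [0.751, 0.66, 0.0, 0.0]
ft_force: [-1.6, 0.2, 4.8]
grip_width: 0.0364
grip_force: 15.0
```

play_rows --steps '[0.35, 0, 0, 0, 0, 0.35, 0, 0, 0, 0, 0.35, 0, 0, 0, 0, 0.35, 0, 0, 0, 0, 0.35, 0, 0, -0.2, 0, 0.35, 0, 0, -0.5, 0, 0.35, 0, 0, -0.8, 0, 0.35, 0, 0, -1, 0, 0.35, 0, 0, -1, 0, 0.35, 0, 0, -0.6, 0]'

```text
time: 46.5
position: [0.621, 0.2869, 0.1535]
tool_rot: [0.751, 0.66, 0.003, 0.001]
ft_force: [0.4, 0.7, 0.2]
grip_width: 0.059
grip_force: 0.0
```

play_rows --steps '[0.35, 0, 0, -0.5, 0, 0.35, 0, -0.4, 0, 0, 0.35, 0, -0.7, 0, 0, 0.35, 0, -0.7, 0, 0, 0.35, 0, -0.7, 0, 0, 0.35, 0, -0.7, 0, 0, 0.35, 0, -0.7, 0, 0, 0.35, 0, -0.7, 0, 0, 0.35, 0, -0.4, 0, 0, 0.35, 0, 0, 0, 0]'

```text
time: 47.5
position: [0.4678, 0.3055, 0.1634]
tool_rot: [0.751, 0.661, -0.002, -0.001]
ft_force: [0.0, -0.1, -0.6]
grip_width: 0.0591
grip_force: 0.0
```

```bash
python3 -c "
from h import *
go(.4,.3,.1)
a=cam('side')['image'][150:350,220:440];b=cam('top')['image'][120:400,200:420]
save(cv2.resize(a,(400,364)),'x.png')
b=cv2.resize(b,(396,504));a=cv2.resize(a,(400,364));a=cv2.copyMakeBorder(a,0,140,0,0,0);save(np.hstack([a,b]),'f.png')"
```

```text
t 47.5 pos [0.4678 0.3055 0.1634] yaw_y -7.3 tilt [-0.003 -0.001 -1.   ] units [-0.47 -2.21  2.12] w 0.0591 gf 0.0 f [ 0.  -0.1 -0.6]
```

View pics/f.png

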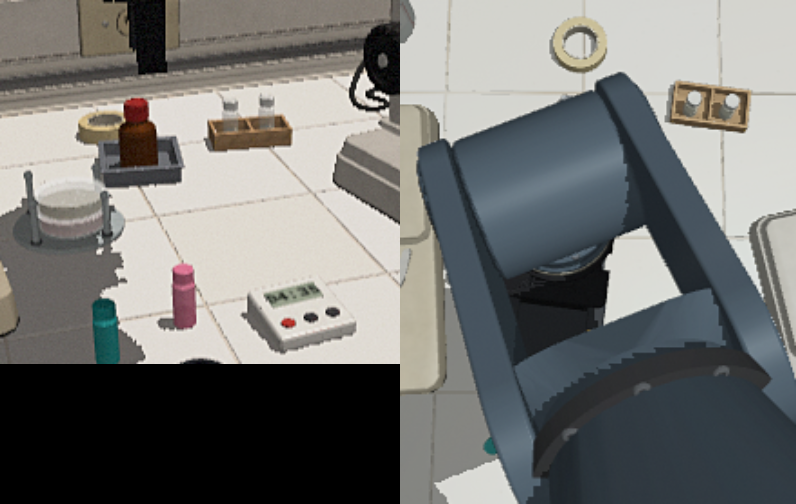

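The final view shows the bottle upright in the grey tray at (138,135), the vials in their bays at (231,110) and (267,108), and the dishes stacked at (68,205). The look-alikes, timer and tape have not moved, and the robot is touching nothing.

```bash
python3 -c "
from rig import robot
print(robot.hand_in())"
```

```text
the job is handed in; nothing more can be done
None
```

The job is handed in at about 47.5 s of the 120 s: both dishes are stacked in the rack, a vial stands in each bay of the wooden tray and the bottle stands in the grey tray; the timer, tape and look-alikes were left alone, and no verdict came back.

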